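# Open the oil jug's press-and-turn safety cap

## Robot

A 6-joint arm with a two-finger parallel gripper is mounted at the origin on a cart in front of the work surface, level with it; the furniture and walls round the work are solid. World frame = base frame: x ahead of the robot, y to its left, z up, the work surface at z = 0. Lengths are in mm, angles in rad, forces in N, time in s.
With the tool pointing down it reaches from about 425 to 950 mm from the base axis. Payload 3.5 kg.
Tool frame: the origin (TCP) lies midway between the tips of the shut fingers; the grasp point (between the pads) lies 19 mm behind it; x points along the fingers, z is the direction in which the jaws open and shut, and the axes are right-handed (so a half turn about x gives the same grasp; the last joint's range is limited). The gripper opens to 85 mm and grips with 20 to 120 N. Pads are 22 mm wide; open, the fingers measure 114 mm over their backs; the gripper's body (76 mm by 85 mm) begins 54 mm behind the grasp point. The pads swing forward as they close: fully open they stand 13 mm farther back than shut.
Start: joints at [-1.48, 0.286, 1.577, -0, 1.279, -0.15], TCP at [160.999, -655.504, 231.325] pointing down, gripper open.
Joint ranges: [-2.77, 2.77], [-0.9, 2.22], [0.21, 2.48], [-1.53, 4.67], [0.24, 2.81], [-2.84, 2.84]. Speed limits (rad/s): [2.79, 2.79, 3.14, 3.14, 3.14, 3.14].

## Interface

Orientations are given as a unit quaternion [w, x, y, z].
In Python, from bench import arm gives the robot as it stands.
- The arm moves only by the tool carry_out, never from a script. Its argument "steps" is a list of rows, each an object with "twist": the turn, a rotation vector about the tool's x, y, z in rad, a list of three; "dp": the shift along the tool's x, y, z in m, a list of three; "grip": the finger opening in m, from 0 to 0.0854. A call has 1 to 5 rows; each row shifts and turns the commanded pose from where the row before left it, along the tool's axes as they then stand; what a row does not reach is not made up. A row lasts 1/8 s, in which the tool goes at most 62.5 mm and 10.7 degrees, less where a joint would pass 70% of its speed; a pose out of reach is approached as far as the arm can. A call with a gripper value outside its range is refused whole. The fingers move at their own pace and stop on an object; the grip force is fixed at half the most. Time passes only in rows, so rows that do not move let the fingers close. It gives the time, the measured TCP pose, the force and the opening at its end, in the units of the state.
- arm.read_state(): the state, without advancing time (a new reading comes with each control period).
- arm.camera(name): name is "side" or "top" or "wrist"; returns a dict with "img" (420x560x3 uint8, blue, green, red), "vfov" (degrees; the focal length in pixels is half the picture's height over the tangent of half this angle, whatever the lens; pixels are square), "cx", "cy" (the principal point, pixels), "eye" and "orientation" of the camera in the world; the wrist camera has in their place "hand_eye" (4x4, takes a point from camera to tool coordinates, whose origin is the TCP and whose axes are the tool frame's). Camera axes: x right, y down, z forward; pixel columns grow to the right and rows downward; lengths in mm; the calibration is good to about 2 mm. A picture is of the moment at which its call begins: read the wrist's pose just before it. There is no depth.
- arm.sign_off(): hands the job in, once; it reports no verdict.
Trained networks look in the newest picture that a camera, given by its name, has taken for a name from the list of things; names that differ only in an ending like _2 or _b are one class to them, and where a whole thing is asked for, a point or a joint stands for the part that bears it (a point fixed in the world has none). Each returns a list of dicts, best first, with "confidence" (0 to 1); they miss things now and then, are a little off and sometimes report something else, mostly with a low value. They report only what shows in the picture. A call takes as long as a camera call. They do not tell look-alikes from the thing itself.
- arm.look_for(thing, camera): "bbox" ([left, top, right, bottom] as shares, 0 to 1, of the picture: columns of its width, rows of its height, round what is visible of it).
- arm.silhouettes(thing, camera): "region" (420x560 bool, what is visible of it) and "bbox" ([left, top, right, bottom] as shares, 0 to 1, of the picture: columns of its width, rows of its height, round what is visible of it).
- arm.tip_of(thing, camera): "point" ([row, column] as shares, 0 to 1, of the picture: columns of its width, rows of its height: a listed point, or the origin of a listed thing).
The state is a dict: "time_s": time; "joints": joint angles; "dq": joint speeds; "tau": joint torques, N m; "ee_pos": TCP position; "orientation": TCP orientation; "force": force on the tool from outside, world axes, zero at the start; "wrist_torque": the same for the moment, N m; "width": opening from 0.0 (shut) to 1.0 (fully open).
Only numpy, scipy, OpenCV 4.12 (cv2) and the standard library are available. Lean on these libraries where they do the work, as an engineer would, in place of code of your own. Each camera call takes 0.05 s, during which the arm holds its last target.

## Task

Open the honing-oil jug for topping up: press its safety cap firmly down along the slanted neck, keep it pressed while you turn it anticlockwise until it stops, and lift it off along the neck. Then set the cap gently down (do not drop it) inside the metal drip tray, mouth down with its grip bar on top, and let go. Leave the stone box, the marking gauge and the sanding block where they are.

Things in the scene. Friction and masses are not known exactly. Their poses are not given: they have to be found in the camera images.
- cap: Loose safety cap, 0.12 kg: round black knurled skirt 76 mm across, 31 mm high, with a raised bare-metal grip bar on top. Origin: centre of the skirt's lower rim; z out of the top along the cap's axis, x along the grip bar (a half turn looks the same). It stands steadily on its rim. At the start it is locked: origin at z = -14 mm of neck, x turned -75 degrees from the neck's x.
- cap_bar (a point): Top of the cap's grip bar, on the cap's axis, 57 mm above the cap's origin. The bar is 64 mm long (along the cap's x), 16 mm wide and rises 26 mm from the cap's top face (z = 31 mm).
- neck: Steel filler neck of the jug, 58 mm across, fixed. Origin: centre of its mouth; z out along its axis, which leans 35 degrees from vertical towards the jug's front (robot side); y level. Lugs in the cap sit under the mouth's plate, caught by ribs 6 mm high: without pressing it neither turns nor comes off. Turned free, it comes off along +z, clear after 30 mm.
- neck_slot (a point): Centre of the slot in the neck's mouth (same point as the neck's origin); the slot runs along the neck's x. Held pressed 7 to 8.5 mm, the cap turns 75 degrees anticlockwise seen from outside (positive about the neck's z) to a stop; there its bar points along the neck's x to a few degrees, and its lugs line up with the slot.
- collar (a joint): Sprung steel collar inside the cap's skirt, which the cap presses down along the neck: 0 with the cap locked, grows as it is pressed (m), 0.0085 at the bottom, -0.0048 with the cap unlocked or off. The spring takes about 6 N to start, 17 N at the bottom, and lifts the unlocked cap 4.8 mm when let up.
- jug: Grey oil jug 166 x 112 mm, 168 mm high (handle loop behind the neck up to 199 mm), fixed in a screwed-down wooden holder 200 x 145 x 26 mm. Origin: centre of its underside on the bench; z up, x from the front (neck side) to the back. The mouth of the neck lies at x = -62, y = 0, z = 165 mm.
- tray: Empty square drip tray of bare metal, 160 x 160 mm, 18 mm high, walls and floor 4 mm thick, loose on the bench, left or right of the jug. Origin: centre of its underside; x and y along its sides.
- stone_box: Closed dark wooden box of an oilstone, 178 x 74 x 50 mm, loose; bystander, stands on the side of the jug opposite to the tray. Origin: centre of its underside.
- marking_gauge: Wooden marking gauge, 200 mm long, 72 mm high, loose behind the jug to one side; bystander. Origin: centre of its underside.
- sanding_block: Sanding block 93 x 87 x 34 mm, loose behind the jug to one side; bystander. Origin: centre of its underside.
Mind the look-alikes: they are no part of the job. There is more than one size of the cap; the job needs the smallest.

How it is judged:
By the outcome, as a careful person would: the job done as asked, in the order asked, and still so for the second after the job is handed in, with the robot touching nothing.
It also fails if it takes over 45 s, if anything falls off the work surface, if the arm or the gripper's body presses on something with over 40 N, if the wrist force passes 120 N, or if a joint passes its speed limit or range.

## Working session

There is one attempt and no reset: what is moved stays moved. The work goes in short steps, Python scripts to look and compute and a tool call to move; the robot and the scene stay as the last step left them, time stands still between calls to the robot, and variables do not carry over. Pictures are saved under pics/ and viewed, and the job is handed in when it is done.

Besides the shell and the picture viewer there is one more tool, called after "Emit:" as name(argument=value, ...) on one line, values as JSON. carry_out: Moves the arm, as the interface text tells. Its arguments: {"type":"object","properties":{"steps":{"type":"array"}},"required":["steps"]}

```bash
ls; mkdir -p pics; python3 - <<'E'
from bench import arm
import cv2
s=arm.read_state(); print(s)
for n in ["side","top","wrist"]:
    c=arm.camera(n); cv2.imwrite(f"pics/{n}0.png",c["img"]); print(n,{k:v for k,v in c.items() if k!="img"})
    for t in ["cap","cap_bar","neck_slot","tray","jug","stone_box"]:
        try:
            f=arm.tip_of(t,n); print(n,t,[(round(d["confidence"],2),round(d["point"][1]*560),round(d["point"][0]*420)) for d in f])
        except Exception as e: print(t,e)
print(arm.read_state()["time_s"])
E
```

```text
pics
{'time_s': 0.0, 'joints': array([-1.48002576e+00,  2.87197142e-01,  1.57820089e+00, -5.99379963e-06,
        1.27860714e+00, -1.50006858e-01]), 'dq': array([-0.00099625,  0.00120239, -0.00168123, -0.00089394,  0.00049538,
        0.00312394]), 'tau': array([-7.85744487e-04, -4.05983841e+01, -2.92622870e+01, -9.78756907e-05,
        5.98714192e-03, -8.72586952e-06]), 'ee_pos': array([ 160.92040704, -654.84827529,  229.91326624]), 'orientation': array([ 0.55584356,  0.43695049,  0.55701652, -0.43571182]), 'force': array([-0.45058538,  0.21050037, -0.27560157]), 'wrist_torque': array([0.05291222, 0.02115769, 0.00101473]), 'width': 0.9997528044983519}
side {'vfov': 53.98367410763246, 'cx': 270.19362950197586, 'cy': 210.08642385075365, 'eye': array([237.61107635, 923.89603028, 631.4174788 ]), 'orientation': array([ 0.07850793, -0.14546081,  0.83629025, -0.52277746])}
side cap [(0.76, 283, 210), (0.65, 337, 260), (0.56, 165, 338)]
side cap_bar [(0.88, 293, 194), (0.81, 159, 312), (0.67, 338, 236), (0.57, 284, 208)]
side neck_slot [(0.47, 289, 205)]
side tray [(0.74, 270, 331)]
side ju
[... 365 characters left out ...]
ar [(0.9, 295, 230), (0.71, 174, 182), (0.67, 308, 271)]
top neck_slot [(0.42, 299, 222)]
top tray []
top jug [(0.65, 298, 214)]
top stone_box [(0.84, 381, 250)]
wrist {'vfov': 64.84625030976648, 'cx': 276.1175060446192, 'cy': 214.73297551376794, 'hand_eye': array([[-1.02044577e-04, -2.74326852e-01,  9.61636505e-01,
        -1.41604282e+02],
       [-2.43976523e-04, -9.61636475e-01, -2.74326869e-01,
         6.83509010e+01],
       [ 9.99999965e-01, -2.62610300e-04,  3.12004758e-05,
         2.09223493e-01],
       [ 0.00000000e+00,  0.00000000e+00,  0.00000000e+00,
         1.00000000e+00]])}
wrist cap []
wrist cap_bar []
wrist neck_slot []
wrist tray []
wrist jug []
wrist stone_box []
1.05
```

View pics/side0.png

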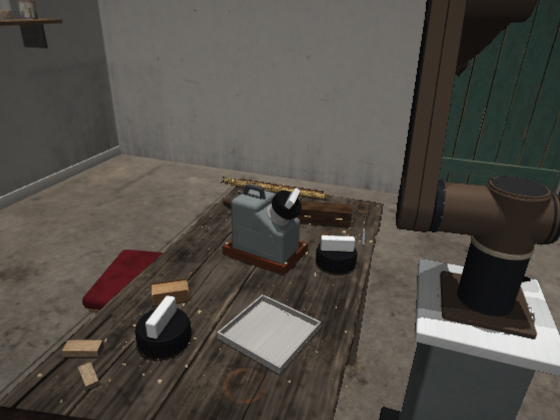

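View pics/top0.png

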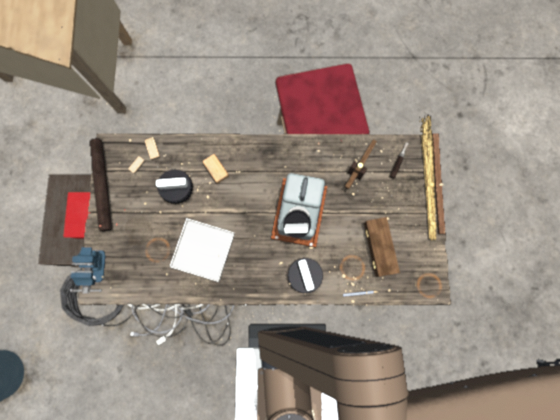

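```bash
python3 - <<'E'
import cv2
a=cv2.imread("pics/top0.png")[150:330,120:440]; b=cv2.imread("pics/side0.png")[150:390,110:400]
cv2.imwrite("pics/topc.png",cv2.resize(a,None,fx=2.5,fy=2.5,interpolation=2)); cv2.imwrite("pics/sidec.png",cv2.resize(b,None,fx=2.5,fy=2.5,interpolation=2))
E
```

```text
(no output)
```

View pics/topc.png

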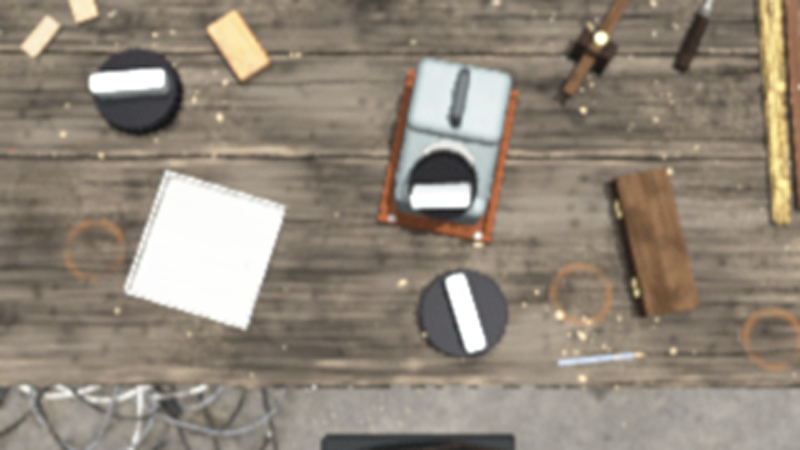

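View pics/sidec.png

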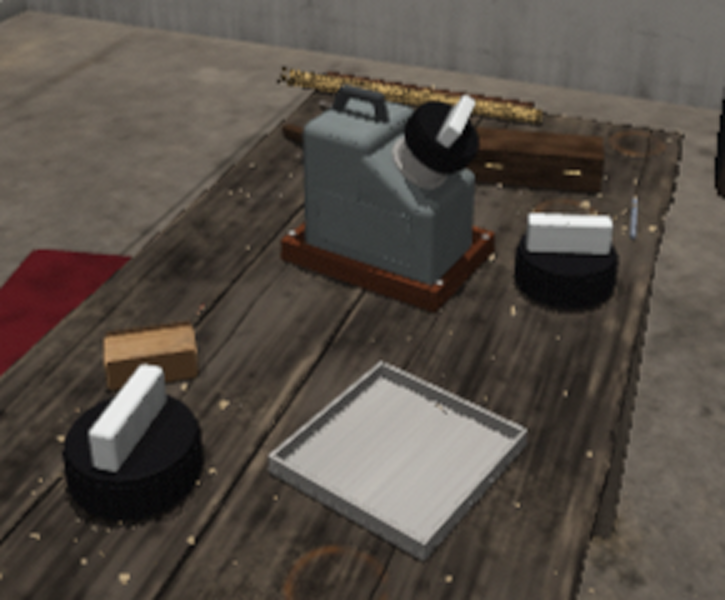

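Candidates for the cap: the one on the jug neck (top image 297,229; side 288,207), and two loose larger look-alikes at top (305,275) and (176,186). The description says it sits locked on the neck, and the one there is visibly the smallest, so I choose it. The tray is at top (202,250). Next I measure.

```bash
cat > h.py <<'E'
import numpy as np
from scipy.spatial.transform import Rotation as R
def rq(q): return R.from_quat([q[1],q[2],q[3],q[0]]).as_matrix()
cams={"side":dict(vfov=53.98367410763246,cx=270.19362950197586,cy=210.08642385075365,eye=np.array([237.61107635,923.89603028,631.4174788]),M=rq([0.07850793,-0.14546081,0.83629025,-0.52277746])),
"top":dict(vfov=54.479218076986925,cx=284.7841045939471,cy=207.9189657254764,eye=np.array([329.49272338,17.72886729,1304.36491153]),M=rq([-0.06806923,0.70440159,-0.7031134,0.06940123]))}
HE=np.array([[-1.02044577e-04,-2.74326852e-01,9.61636505e-01,-1.41604282e+02],[-2.43976523e-04,-9.61636475e-01,-2.74326869e-01,6.83509010e+01],[9.99999965e-01,-2.62610300e-04,3.12004758e-05,0.209223493],[0,0,0,1]])
def wcam(pos,q):
    T=rq(q); return dict(vfov=64.84625030976648,cx=276.1175060446192,cy=214.73297551376794,eye=np.asarray(pos)+T@HE[:3,3],M=T@HE[:3,:3])
def C(c): return cams[c] if isinstance(c,str) else c
def f(c): return 210/np.tan(np.radians(c["vfov"]/2))
def ray(c,u,v):
    c=C(c); d=c["M"]@np.array([(u-c["cx"])/f(c),(v-c["cy"])/f(c),1]); return c["eye"],d/np.linalg.norm(d)
def proj(c,P):
    c=C(c); p=(np.atleast_2d(P)-c["eye"])@c["M"]; return np.c_[p[:,0]/p[:,2]*f(c)+c["cx"],p[:,1]/p[:,2]*f(c)+c["cy"]]
def onz(c,u,v,z):
    e,d=ray(c,u,v); return e+d*(z-e[2])/d[2]
def tri(obs):
    A=np.zeros((3,3));b=np.zeros(3);L=[]
    for c,u,v in obs:
        e,d=ray(c,u,v);P=np.eye(3)-np.outer(d,d);A+=P;b+=P@e
    X=np.linalg.solve(A,b)
    return X,[np.linalg.norm((np.eye(3)-np.outer(d,d))@(X-e)) for e,d in (ray(*o) for o in obs)]
s35,c35=np.sin(np.radians(35)),np.cos(np.radians(35))
def jugR(yaw): return R.from_euler('z',yaw).as_matrix()
# neck axes in jug frame
NJ=np.column_stack([[c35,0,s35],[0,1,0],[-s35,0,c35]])
E
python3 - <<'E'
from h import *
cr=lambda u,v:(u/2.5+120,v/2.5+150)
sc=lambda u,v:(u/2.5+110,v/2.5+150)
print("holder"); H=np.array([onz("top",*cr(*p),26) for p in [(378,220),(488,242),(518,92),(408,70)]]); print(H.round(), H.mean(0))
print([np.linalg.norm(H[i]-H[(i+1)%4]).round() for i in range(4)])
d=(H[2]-H[1]+H[3]-H[0]); print("yaw",np.degrees(np.arctan2(d[1],d[0])))
print("bar",tri([("top",295,230),("side",293,194)]))
print("tray top",T:=np.array([onz("top",*cr(*p),18) for p in [(168,171),(286,206),(247,329),(125,291)]]).round(),T.mean(0))
print("tray side",T:=np.array([onz("side",*sc(*p),18) for p in [(381,364),(527,432),(423,545),(270,456)]]).round(),T.mean(0))
print("front decoy",onz("top",305,275,31),onz("side",*sc(566,265),31))
st=[0.55584356,0.43695049,0.55701652,-0.43571182]; print(rq(st).round(2))
E
```

```text
holder
[[ 485.   58.   26.]
 [ 458.  -80.   26.]
 [ 651. -121.   26.]
 [ 680.   21.   26.]] [568.58785811 -30.6022475   26.        ]
[np.float64(141.0), np.float64(198.0), np.float64(145.0), np.float64(199.0)]
yaw -11.405893965989183
bar (array([486.89196331, -11.78514386, 203.52649486]), [np.float64(1.5059929903832094), np.float64(1.5059929903833331)])
tray top [[548. 327.  18.]
 [504. 175.  18.]
 [350. 220.  18.]
 [396. 374.  18.]] [449.5 274.   18. ]
tray side [[499. 181.  18.]
 [348. 225.  18.]
 [395. 375.  18.]
 [545. 329.  18.]] [446.75 277.5   18.  ]
front decoy [370.02202251 -47.12524718  31.        ] [364.51495454 -34.2713839   31.        ]
[[-0.    0.97  0.24]
 [ 0.    0.24 -0.97]
 [-1.    0.   -0.  ]]
```

```bash
cat >> h.py <<'E'
def target_R(yaw,barang,tilt=35):
    """tool R with jaws across bar; barang = bar angle in neck frame (deg)"""
    N=jugR(yaw)@NJ
    a=np.radians(barang+90)
    z=N@np.array([np.cos(a),np.sin(a),0]); x=-N[:,2]; return np.column_stack([x,np.cross(z,x),z])
def plan(p0,R0,p1,R1,n):
    rv=R.from_matrix(R0.T@R1).as_rotvec()/n
    T=R0.copy(); dp=(np.asarray(p1)-p0)/n; out=[]
    for i in range(n):
        out.append((rv.round(3).tolist(),(T.T@dp/1000).round(3).tolist())); T=T@R.from_rotvec(rv).as_matrix()
    for o in out: print(o)
    return out
E
python3 - <<'E'
from h import *
from bench import arm
s=arm.read_state(); R0=rq(s["orientation"])
R1=target_R(np.radians(-11.4),-75); print(R1.round(3))
Rm=R0@R.from_rotvec(R.from_matrix(R0.T@R1).as_rotvec()/2).as_matrix()
print(np.degrees(np.linalg.norm(R.from_matrix(R0.T@R1).as_rotvec())))
plan(s["ee_pos"],R0,[400,-380,340],Rm,8)
E
```

```text
[[ 0.562 -0.017  0.827]
 [-0.113  0.989  0.097]
 [-0.819 -0.148  0.554]]
85.95158000689743
([-0.084, -0.038, 0.017], [-0.014, 0.037, -0.026])
([-0.084, -0.038, 0.017], [-0.014, 0.04, -0.023])
([-0.084, -0.038, 0.017], [-0.014, 0.042, -0.019])
([-0.084, -0.038, 0.017], [-0.014, 0.043, -0.015])
([-0.084, -0.038, 0.017], [-0.013, 0.044, -0.01])
([-0.084, -0.038, 0.017], [-0.013, 0.045, -0.006])
([-0.084, -0.038, 0.017], [-0.012, 0.046, -0.002])
([-0.084, -0.038, 0.017], [-0.012, 0.046, 0.003])
```

Emit:
carry_out(steps=[{"twist":[-0.084,-0.038,0.017],"dp":[-0.014,0.037,-0.026],"grip":0.085},{"twist":[-0.084,-0.038,0.017],"dp":[-0.014,0.04,-0.023],"grip":0.085},{"twist":[-0.084,-0.038,0.017],"dp":[-0.014,0.042,-0.019],"grip":0.085},{"twist":[-0.084,-0.038,0.017],"dp":[-0.014,0.043,-0.015],"grip":0.085},{"twist":[-0.084,-0.038,0.017],"dp":[-0.013,0.044,-0.01],"grip":0.085}])

```text
time_s: 1.68
ee_pos: [311.4, -481.6, 300.1]
orientation: [0.704, 0.29, 0.561, -0.326]
force: [0.8, 0.2, 2.2]
width: 0.996
```

Emit:
carry_out(steps=[{"twist":[-0.084,-0.038,0.017],"dp":[-0.013,0.045,-0.006],"grip":0.085},{"twist":[-0.084,-0.038,0.017],"dp":[-0.012,0.046,-0.002],"grip":0.085},{"twist":[-0.084,-0.038,0.017],"dp":[-0.012,0.046,0.003],"grip":0.085}])

```text
time_s: 2.05
ee_pos: [400.9, -378.5, 340.5]
orientation: [0.773, 0.194, 0.549, -0.25]
force: [0.7, -0.4, -0.0]
width: 0.996
```

```bash
python3 - <<'E'
from h import *
from bench import arm
s=arm.read_state(); R0=rq(s["orientation"]); print(s["ee_pos"],s["joints"].round(2),s["time_s"])
R1=target_R(np.radians(-11.4),-75)
plan(s["ee_pos"],R0,[440,-3.5,267.5],R1,9)
E
```

```text
[ 400.93748151 -378.50100556  340.47454447] [-1.   -0.24  1.94  0.15  1.15 -0.4 ] 2.05
([-0.074, -0.033, 0.016], [0.002, 0.036, -0.023])
([-0.074, -0.033, 0.016], [0.001, 0.037, -0.021])
([-0.074, -0.033, 0.016], [0.001, 0.039, -0.018])
([-0.074, -0.033, 0.016], [0.002, 0.04, -0.015])
([-0.074, -0.033, 0.016], [0.002, 0.041, -0.012])
([-0.074, -0.033, 0.016], [0.002, 0.042, -0.009])
([-0.074, -0.033, 0.016], [0.002, 0.042, -0.006])
([-0.074, -0.033, 0.016], [0.003, 0.042, -0.003])
([-0.074, -0.033, 0.016], [0.004, 0.043, 0.0])
```

Emit:
carry_out(steps=[{"twist":[-0.074,-0.033,0.016],"dp":[0.002,0.036,-0.023],"grip":0.085},{"twist":[-0.074,-0.033,0.016],"dp":[0.001,0.037,-0.021],"grip":0.085},{"twist":[-0.074,-0.033,0.016],"dp":[0.001,0.039,-0.018],"grip":0.085},{"twist":[-0.074,-0.033,0.016],"dp":[0.002,0.04,-0.015],"grip":0.085},{"twist":[-0.074,-0.033,0.016],"dp":[0.002,0.041,-0.012],"grip":0.085}])

```text
time_s: 2.68
ee_pos: [422.7, -169.8, 299.4]
orientation: [0.848, 0.05, 0.512, -0.13]
force: [0.4, 0.3, 0.2]
width: 0.998
```

Emit:
carry_out(steps=[{"twist":[-0.074,-0.033,0.016],"dp":[0.002,0.042,-0.009],"grip":0.085},{"twist":[-0.074,-0.033,0.016],"dp":[0.002,0.042,-0.006],"grip":0.085},{"twist":[-0.074,-0.033,0.016],"dp":[0.003,0.042,-0.003],"grip":0.085},{"twist":[-0.074,-0.033,0.016],"dp":[0.004,0.043,0.0],"grip":0.085},{"twist":[0,0,0],"dp":[0,0,0],"grip":0.085}])

```text
time_s: 3.3
ee_pos: [440.1, -1.6, 266.1]
orientation: [0.881, -0.068, 0.468, -0.027]
force: [0.1, 0.3, -0.5]
width: 0.995
```

```bash
python3 - <<'E'
from h import *
from bench import arm
import cv2
s=arm.read_state(); R0=rq(s["orientation"]); print(repr(s["ee_pos"]),repr(s["orientation"]),s["joints"].round(2),s["time_s"])
c=arm.camera("wrist"); cv2.imwrite("pics/w1.png",c["img"])
for t in ["cap_bar","cap"]:
    print(t,[(round(d["confidence"],2),round(d["point"][1]*560,1),round(d["point"][0]*420,1)) for d in arm.tip_of(t,"wrist")])
yaw=np.radians(-11.4)
W=wcam(s["ee_pos"],s["orientation"])
J=np.array([568.6,-30.6,0]);RJ=jugR(yaw)
m=J+RJ@[-62,0,165]; N=RJ@NJ
img=c["img"].copy()
Rb=N@R.from_euler('z',-75,degrees=True).as_matrix()
pts=[m+Rb@[sx*32,sy*8,z-14] for z in (57,31) for sx,sy in((1,1),(1,-1),(-1,-1),(-1,1))]
p=proj(W,pts); print(p.round())
for a in p: cv2.circle(img,tuple(int(v) for v in a.round()),3,(0,0,255),-1)
for r,z in((38,31),(38,0)):
    q=proj(W,[m+Rb@[r*np.cos(t),r*np.sin(t),z-14] for t in np.linspace(0,6.28,60)])
    cv2.polylines(img,[q.round().astype(int)],False,(0,255,0),1)
cv2.imwrite("pics/w1o.png",img)
E
```

```text
array([440.12098263,  -1.55558334, 266.10759585]) array([ 0.88055343, -0.06808871,  0.46827066, -0.02668647]) [-0.25 -0.68  2.41  0.05  0.8  -0.34] 3.3
cap_bar [(0.81, 78.3, 230.0), (0.65, 277.9, 228.2)]
cap [(0.88, 68.9, 199.8), (0.84, 280.2, 209.0)]
[[285. 268.]
 [263. 268.]
 [262. 181.]
 [285. 181.]
 [284. 254.]
 [264. 254.]
 [263. 175.]
 [285. 175.]]
```

View pics/w1o.png

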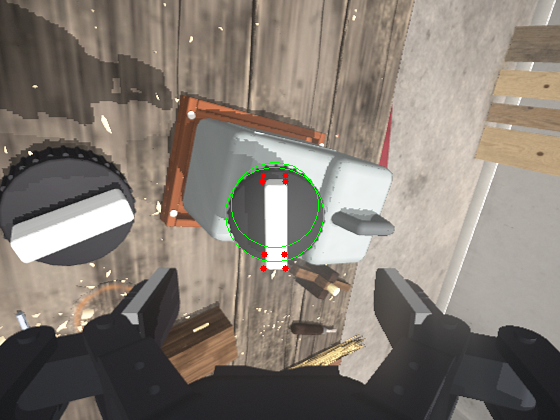

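View pics/w1.png

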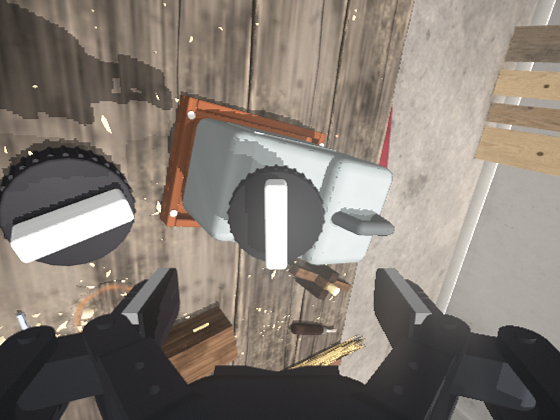

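```bash
python3 - <<'E'
import cv2
a=cv2.imread("pics/w1.png")[150:280,210:340]
cv2.imwrite("pics/w1c.png",cv2.resize(a,None,fx=4.5,fy=4.5,interpolation=0))
b=cv2.imread("pics/w1o.png")[150:280,210:340]
cv2.imwrite("pics/w1oc.png",cv2.resize(b,None,fx=4.5,fy=4.5,interpolation=0))
E
```

```text
(no output)
```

View pics/w1c.png

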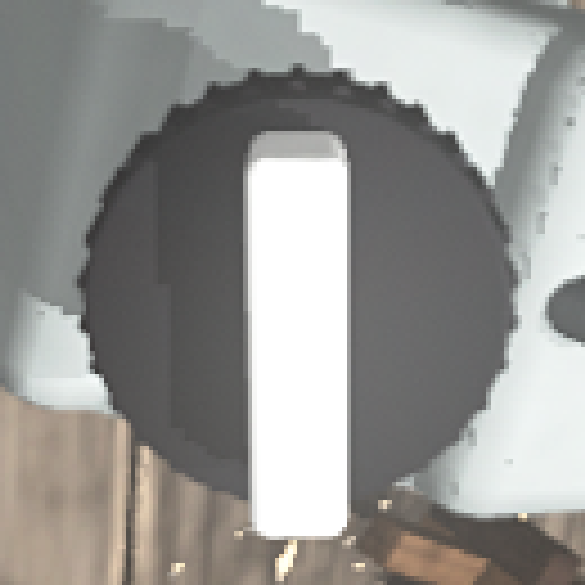

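View pics/w1oc.png

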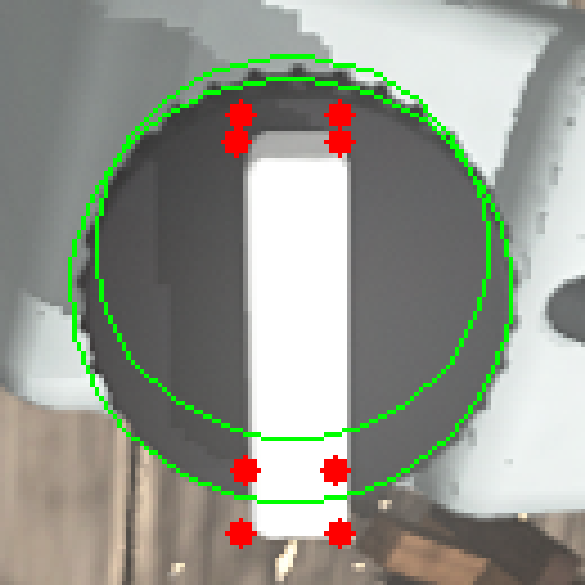

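```bash
python3 - <<'E'
from h import *
from scipy.optimize import least_squares
W=wcam([440.12098263,-1.55558334,266.10759585],[0.88055343,-0.06808871,0.46827066,-0.02668647])
z=lambda u,v:(u/4.5+210-0.4,v/4.5+150-0.4)
ob=np.array([z(247,157),z(349,157),z(351,537),z(253,537)])
circ=np.array([z(80,285),z(517,285)]) # skirt left/right extremes
yaw0=np.radians(-11.4)
def model(p):
    m=p[:3]; N=jugR(p[3])@NJ; Rb=N@R.from_euler('z',-75,degrees=True).as_matrix()
    pts=np.array([m+Rb@[sx*32,sy*8,57-14] for sx,sy in((-1,-1),(-1,1),(1,1),(1,-1))])
    ci=proj(W,[m+N@[38.5*np.cos(t),38.5*np.sin(t),17] for t in np.linspace(0,6.28,200)])
    return pts,ci
def res(p):
    pts,ci=model(p); q=proj(W,pts)
    q=q[np.argsort(q[:,1])]; a=q[:2][np.argsort(q[:2,0])]; b=q[2:][np.argsort(-q[2:,0])]; q=np.r_[a,b]
    r=(q-ob).ravel()
    N=jugR(p[3])@NJ; bt=p[:3]+N[:,2]*43
    rt=(proj("top",bt)-[295,230.])[0]/1.5; rs=(proj("side",bt)-[293,194.])[0]/1.5
    return np.r_[r,ci[:,0].min()-circ[0,0],ci[:,0].max()-circ[1,0],rt,rs,(p[3]-yaw0)/np.radians(1)]
s=least_squares(res,[507.8,-18.3,165,yaw0]); print(s.x[:3],np.degrees(s.x[3])); print(s.fun.round(2))
N=jugR(s.x[3])@NJ
print("bar top",s.x[:3]+43*N[:,2],N[:,2])
print("jug",s.x[:3]-jugR(s.x[3])@[-62,0,165])
# holder front corners from the wrist picture
print(proj(W,[[485,58,26],[458,-80,26],[651,-121,26],[680,21,26]]))
R1=target_R(s.x[3],-75); R0=rq([0.88055343,-0.06808871,0.46827066,-0.02668647])
print(R.from_matrix(R0.T@R1).as_rotvec())
E
```

```text
[511.61368922 -21.57747494 163.00350866] -11.077263315018742
[-0.23 -0.16  0.25 -0.3  -0.4   0.13 -0.12  0.24  0.34  0.36  1.12 -0.3
  0.56  0.81  0.32]
bar top [487.40941383 -16.83875882 198.22704656] [-0.56289013  0.1102027   0.81915204]
jug [572.45856631 -33.48969273  -1.99649134]
[[187.77015005  95.32359556]
 [165.32372784 222.82703911]
 [296.52735091 228.33128367]
 [325.34203467 131.89876376]]
[-0.00674599 -0.00347367  0.0002234 ]
```

```bash
cat >> h.py <<'E'
M=np.array([511.3,-21.3,163.7]); YAW=np.radians(-11.1); NK=jugR(YAW)@NJ
def inneck(p): return NK.T@(np.asarray(p)-M)
E
python3 - <<'E'
from h import *
from bench import arm
s=arm.read_state(); R0=rq(s["orientation"]); print(inneck(s["ee_pos"]))
R1=target_R(YAW,-75)
plan(s["ee_pos"],R0,M+65*NK[:,2],R1,3)
E
```

```text
[  0.7698134    2.74029843 126.74499216]
([-0.004, -0.001, 0.001], [0.021, -0.001, -0.0])
([-0.004, -0.001, 0.001], [0.021, -0.001, -0.0])
([-0.004, -0.001, 0.001], [0.021, -0.001, -0.0])
```

Emit:
carry_out(steps=[{"twist":[-0.004,-0.001,0.001],"dp":[0.021,-0.001,0],"grip":0.045},{"twist":[-0.004,-0.001,0.001],"dp":[0.021,-0.001,0],"grip":0.045},{"twist":[-0.004,-0.001,0.001],"dp":[0.02,-0.001,0],"grip":0.045},{"twist":[0,0,0],"dp":[0,0,0],"grip":0.045}])

```text
time_s: 3.95
ee_pos: [475.5, -15.7, 215.7]
orientation: [0.88, -0.07, 0.468, -0.026]
force: [0.4, 0.7, -0.1]
width: 0.525
```

```bash
python3 - <<'E'
from h import *
from bench import arm
import cv2
s=arm.read_state(); R0=rq(s["orientation"]); print(inneck(s["ee_pos"]),s["width"])
c=arm.camera("wrist"); cv2.imwrite("pics/w2.png",c["img"])
W=wcam(s["ee_pos"],s["orientation"]);img=c["img"].copy()
Rb=NK@R.from_euler('z',-75,degrees=True).as_matrix()
for a in proj(W,[M+Rb@[sx*32,sy*8,z-14] for z in (57,31) for sx,sy in((1,1),(1,-1),(-1,-1),(-1,1))]): cv2.circle(img,tuple(int(v) for v in a.round()),2,(0,0,255),-1)
cv2.imwrite("pics/w2c.png",cv2.resize(img[130:400,130:430],None,fx=2.2,fy=2.2,interpolation=0))
c=arm.camera("side"); cv2.imwrite("pics/s2c.png",cv2.resize(c["img"][130:280,200:400],None,fx=4,fy=4,interpolation=2))
plan(s["ee_pos"],R0,M+21*NK[:,2],target_R(YAW,-75),3)
E
```

```text
[ 0.15341561 -1.44537226 63.33817358] 0.5253566388424582
([-0.001, -0.001, 0.0], [0.014, 0.0, 0.0])
([-0.001, -0.001, 0.0], [0.014, 0.0, 0.0])
([-0.001, -0.001, 0.0], [0.014, 0.0, 0.0])
```

View pics/w2c.png

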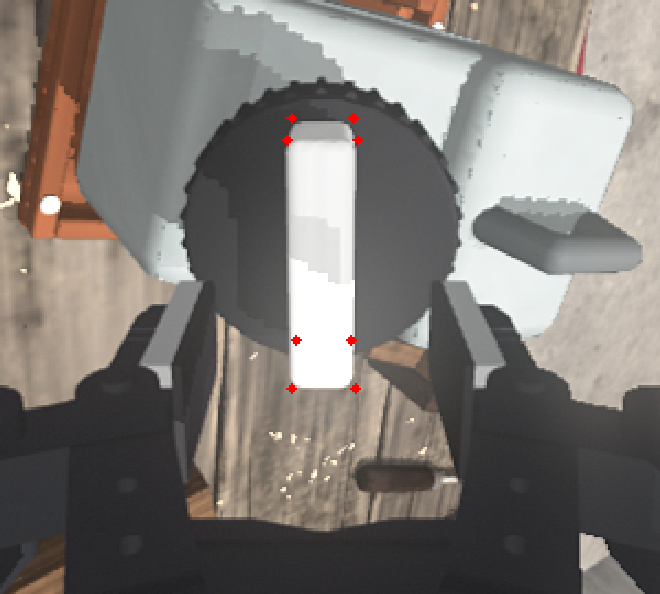

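View pics/s2c.png

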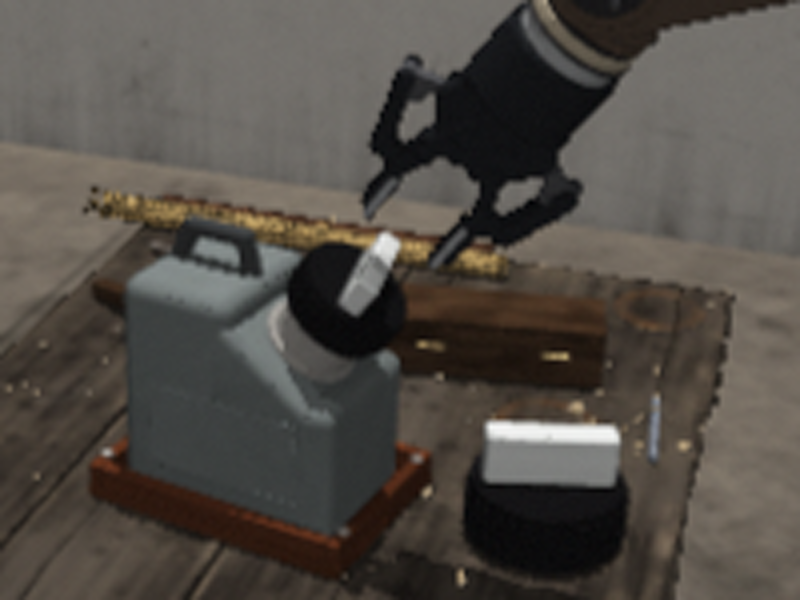

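The red model dots sit on the bar's corners to about 1 px (crop x 288–357, y 140–388). The bar is centred between the fingers, so I go down and close.

Emit:
carry_out(steps=[{"twist":[-0.001,-0.001,0],"dp":[0.014,0.001,0],"grip":0.045},{"twist":[-0.001,-0.001,0],"dp":[0.014,0,0],"grip":0.045},{"twist":[0,0,0],"dp":[0.014,0,0],"grip":0.045},{"twist":[0,0,0],"dp":[0,0,0],"grip":0.045}])

```text
time_s: 4.55
ee_pos: [499.4, -18.3, 182.7]
orientation: [0.881, -0.072, 0.466, -0.025]
force: [0.2, -0.2, 0.0]
width: 0.526
```

```bash
python3 - <<'E'
from h import *
from bench import arm
s=arm.read_state(); R0=rq(s["orientation"]); print(inneck(s["ee_pos"]),s["width"],s["force"],s["joints"].round(2))
print(R.from_matrix(R0.T@target_R(YAW,-75)).as_rotvec())
E
```

```text
[ 0.87281904  0.70300233 22.58484617] 0.5261652833163465 [ 0.24621216 -0.17942019  0.02323584] [-0.26 -0.38  2.39  0.08  0.51 -0.38]
[0.0024656  0.00191765 0.00094188]
```

Emit:
carry_out(steps=[{"twist":[0,0,0],"dp":[0,0,0],"grip":0.0},{"twist":[0,0,0],"dp":[0,0,0],"grip":0.0},{"twist":[0,0,0],"dp":[0,0,0],"grip":0.0},{"twist":[0,0,0],"dp":[0,0,0],"grip":0.0}])

```text
time_s: 5.05
ee_pos: [498.7, -17.9, 182.7]
orientation: [0.881, -0.073, 0.466, -0.025]
force: [-5.6, -1.7, 1.8]
width: 0.17
```

Emit:
carry_out(steps=[{"twist":[0,0,0],"dp":[0.002,0,0],"grip":0.0},{"twist":[0,0,0],"dp":[0.002,0,0],"grip":0.0},{"twist":[0,0,0],"dp":[0,0,0],"grip":0.0}])

```text
time_s: 5.42
ee_pos: [500.9, -18.3, 179.6]
orientation: [0.881, -0.073, 0.467, -0.024]
force: [-9.1, -1.2, 5.3]
width: 0.173
```

```bash
python3 - <<'E'
from h import *
from bench import arm
s=arm.read_state(); R0=rq(s["orientation"]); print(inneck(s["ee_pos"]),s["width"],NK.T@s["force"],s["joints"].round(2))
print(R.from_matrix(R0.T@target_R(YAW,-75)).as_rotvec())
E
```

```text
[ 0.29547534  0.90067424 19.21229053] 0.17337022852967138 [-4.06689785 -2.87973639  9.35367555] [-0.26 -0.37  2.39  0.08  0.51 -0.38]
[0.00366374 0.00052912 0.00055033]
```

Emit:
carry_out(steps=[{"twist":[0,0,0],"dp":[0.002,0,0],"grip":0.0},{"twist":[0,0,0],"dp":[0.002,0,0],"grip":0.0},{"twist":[0,0,0],"dp":[0.001,0,0],"grip":0.0},{"twist":[0,0,0],"dp":[0,0,0],"grip":0.0}])

```text
time_s: 5.92
ee_pos: [503.4, -18.8, 176.0]
orientation: [0.881, -0.073, 0.467, -0.024]
force: [-16.7, -0.8, 12.1]
width: 0.173
```

```bash
cat > st.py <<'E'
from h import *
from bench import arm
s=arm.read_state(); R0=rq(s["orientation"]); print("neck pos",inneck(s["ee_pos"]).round(2),"w",s["width"].round(3) if hasattr(s["width"],'round') else s["width"],"F neck",(NK.T@s["force"]).round(1),"Tq neck",(NK.T@s["wrist_torque"]).round(2),s["joints"].round(2),s["time_s"])
print("rot from start grasp",np.degrees(R.from_matrix(target_R(YAW,-75).T@R0).as_rotvec()).round(1))
E
python3 st.py
```

```text
neck pos [ 0.31  0.92 14.78] w 0.17308986525072606 F neck [-6.4 -4.  19.3] Tq neck [-0.55  1.35 -0.04] [-0.26 -0.35  2.39  0.08  0.5  -0.38] 5.925
rot from start grasp [-0.2  0.  -0. ]
```

Emit:
carry_out(steps=[{"twist":[0,0,0],"dp":[0.001,0,0],"grip":0.0},{"twist":[0,0,0],"dp":[0,0,0],"grip":0.0}])

```text
time_s: 6.18
ee_pos: [503.6, -18.8, 176.0]
orientation: [0.88, -0.073, 0.468, -0.024]
force: [-28.6, 0.5, 20.1]
width: 0.176
```

```bash
python3 st.py
```

```text
neck pos [ 0.43  0.95 14.67] w 0.17552135761167248 F neck [-11.5  -5.   32.6] Tq neck [-0.83  2.07 -0.1 ] [-0.26 -0.35  2.39  0.07  0.5  -0.38] 6.175
rot from start grasp [-0.3  0.1  0. ]
```

Emit:
carry_out(steps=[{"twist":[-0.12,0,0],"dp":[0,0,0],"grip":0.0},{"twist":[-0.12,0,0],"dp":[0,0,0],"grip":0.0}])

```text
time_s: 6.42
ee_pos: [504.4, -18.4, 176.6]
orientation: [0.866, -0.177, 0.466, 0.032]
force: [-22.7, 2.6, 17.3]
width: 0.173
```

```bash
python3 st.py
```

```text
neck pos [ 1.43  1.5  14.73] w 0.17323123920862435 F neck [-8.7 -1.8 27.3] Tq neck [-0.14  1.48 -0.63] [-0.26 -0.35  2.39  0.08  0.5  -0.63] 6.425
rot from start grasp [-14.   -0.1   0. ]
```

Emit:
carry_out(steps=[{"twist":[-0.14,0,0],"dp":[0,0,0],"grip":0.0},{"twist":[-0.14,0,0],"dp":[0,0,0],"grip":0.0},{"twist":[-0.14,0,0],"dp":[0,0,0],"grip":0.0}])

```text
time_s: 6.8
ee_pos: [504.4, -18.1, 176.5]
orientation: [0.81, -0.354, 0.449, 0.129]
force: [-23.4, 3.7, 18.7]
width: 0.172
```

```bash
python3 st.py
```

```text
neck pos [ 1.25  1.77 14.73] w 0.1715851042391845 F neck [-8.7 -0.8 28.9] Tq neck [-0.09  1.71 -0.76] [-0.26 -0.35  2.39  0.08  0.5  -1.05] 6.8
rot from start grasp [-38.   -0.1   0.1]
```

Turning steadily (38° so far), still pressed. I continue to the stop.

Emit:
carry_out(steps=[{"twist":[-0.14,0,0],"dp":[0,0,0],"grip":0.0},{"twist":[-0.14,0,0],"dp":[0,0,0],"grip":0.0},{"twist":[-0.14,0,0],"dp":[0,0,0],"grip":0.0},{"twist":[-0.14,0,0],"dp":[0,0,0],"grip":0.0},{"twist":[-0.08,0,0],"dp":[0,0,0],"grip":0.0}])

```text
time_s: 7.42
ee_pos: [504.8, -18.1, 176.8]
orientation: [0.658, -0.591, 0.385, 0.263]
force: [-18.6, 4.3, 16.5]
width: 0.171
```

```bash
python3 st.py
```

```text
neck pos [ 1.74  1.89 14.77] w 0.17127325067208032 F neck [-6.2  0.6 24.5] Tq neck [ 0.26  1.5  -0.48] [-0.26 -0.35  2.39  0.08  0.49 -1.69] 7.425
rot from start grasp [-74.6  -0.2  -0. ]
```

Emit:
carry_out(steps=[{"twist":[-0.035,0,0],"dp":[0,0,0],"grip":0.0},{"twist":[-0.035,0,0],"dp":[0,0,0],"grip":0.0},{"twist":[0,0,0],"dp":[0,0,0],"grip":0.0}])

```text
time_s: 7.8
ee_pos: [505.0, -18.4, 177.0]
orientation: [0.638, -0.613, 0.376, 0.276]
force: [-18.3, 3.4, 17.0]
width: 0.173
```

```bash
python3 st.py; python3 - <<'E'
from bench import arm
import cv2
c=arm.camera("wrist"); cv2.imwrite("pics/w3.png",c["img"])
E
```

```text
neck pos [ 2.12  1.62 14.77] w 0.17283167323677057 F neck [-5.5 -0.2 24.6] Tq neck [ 0.07  1.52 -0.55] [-0.26 -0.35  2.39  0.08  0.49 -1.75] 7.8
rot from start grasp [-78.5  -0.2  -0.1]
```

View pics/w3.png

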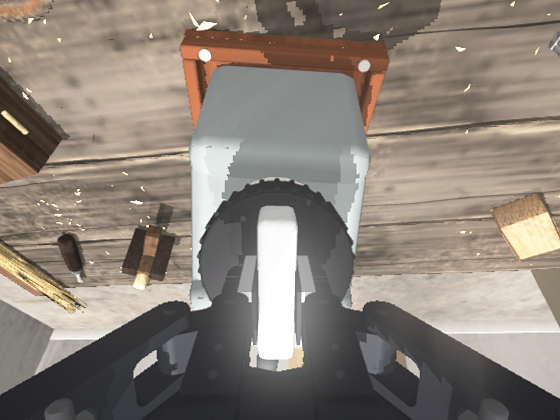

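Emit:
carry_out(steps=[{"twist":[-0.04,0,0],"dp":[0,0,0],"grip":0.0},{"twist":[-0.04,0,0],"dp":[0,0,0],"grip":0.0},{"twist":[0,0,0],"dp":[0,0,0],"grip":0.0}])

```text
time_s: 8.22
ee_pos: [504.9, -18.8, 177.0]
orientation: [-0.615, 0.636, -0.366, -0.289]
force: [-21.2, 0.3, 16.4]
width: 0.176
```

```bash
python3 st.py
```

```text
neck pos [ 2.13  1.26 14.76] w 0.17575349891622616 F neck [-7.6 -3.8 25.4] Tq neck [-0.54  1.61 -1.63] [-0.26 -0.35  2.39  0.08  0.49 -1.83] 8.225
rot from start grasp [-82.7  -0.2  -0.1]
```

Torque about the neck axis rose from 0.5 to 1.6 Nm, so it is at the stop. I ease the wind-up a little and lift along the neck.

Emit:
carry_out(steps=[{"twist":[0.03,0,0],"dp":[0,0,0],"grip":0.0},{"twist":[0,0,0],"dp":[-0.004,0,0],"grip":0.0},{"twist":[0,0,0],"dp":[-0.004,0,0],"grip":0.0},{"twist":[0,0,0],"dp":[-0.004,0,0],"grip":0.0},{"twist":[0,0,0],"dp":[0,0,0],"grip":0.0}])

```text
time_s: 8.85
ee_pos: [498.6, -17.7, 184.7]
orientation: [-0.623, 0.629, -0.369, -0.284]
force: [2.5, -0.9, 0.0]
width: 0.167
```

```bash
python3 st.py
```

```text
neck pos [ 1.24  1.11 24.72] w 0.16702833827769434 F neck [ 2.2 -0.3 -1.5] Tq neck [ 0.05  0.07 -0.74] [-0.26 -0.38  2.4   0.08  0.52 -1.8 ] 8.85
rot from start grasp [-81.4  -0.2  -0.2]
```

Emit:
carry_out(steps=[{"twist":[0,0,0],"dp":[-0.005,0,0],"grip":0.0},{"twist":[0,0,0],"dp":[-0.005,0,0],"grip":0.0},{"twist":[0,0,0],"dp":[0,0,0],"grip":0.0}])

```text
time_s: 9.22
ee_pos: [492.4, -16.5, 192.4]
orientation: [-0.62, 0.63, -0.369, -0.285]
force: [-0.5, 0.2, -1.0]
width: 0.172
```

```bash
python3 st.py
```

```text
neck pos [ 0.48  1.06 34.67] w 0.17175094148188932 F neck [-1.   0.1 -0.6] Tq neck [0.03 0.39 0.  ] [-0.26 -0.42  2.4   0.07  0.55 -1.8 ] 9.225
rot from start grasp [-81.7  -0.1  -0.1]
```

Free-moving. I continue 34 mm to clear and then look.

Emit:
carry_out(steps=[{"twist":[0,0,0],"dp":[-0.008,0,0],"grip":0.0},{"twist":[0,0,0],"dp":[-0.01,0,0],"grip":0.0},{"twist":[0,0,0],"dp":[-0.01,0,0],"grip":0.0},{"twist":[0,0,0],"dp":[-0.01,0,0],"grip":0.0},{"twist":[0,0,0],"dp":[0,0,0],"grip":0.0}])

```text
time_s: 9.85
ee_pos: [471.4, -12.4, 224.8]
orientation: [-0.622, 0.63, -0.369, -0.284]
force: [0.5, 0.8, -0.0]
width: 0.172
```

```bash
python3 st.py; python3 - <<'E'
from bench import arm
import cv2,numpy as np
a=arm.camera("side")["img"][120:280,190:400];b=arm.camera("wrist")["img"]
cv2.imwrite("pics/sw4.png",np.hstack([cv2.resize(a,(551,420)),b])[:, :1111][:, ::1]); cv2.imwrite("pics/s4.png",cv2.resize(a,None,fx=3.5,fy=3.5,interpolation=2)); cv2.imwrite("pics/w4.png",b)
E
```

```text
neck pos [ 1.58  1.03 73.49] w 0.1723404372277641 F neck [ 0.3  0.9 -0.2] Tq neck [0.   0.39 0.02] [-0.26 -0.53  2.41  0.07  0.65 -1.8 ] 9.85
rot from start grasp [-81.5  -0.2  -0.3]
```

View pics/s4.png

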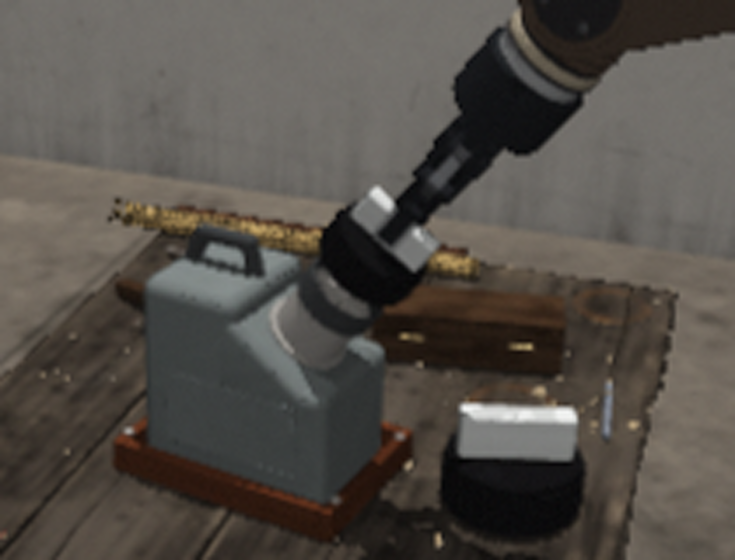

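View pics/w4.png

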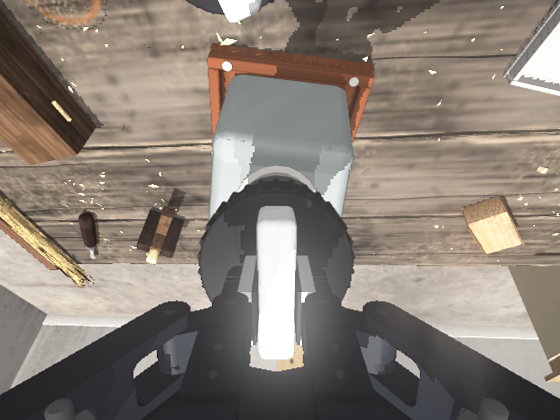

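```bash
python3 - <<'E'
from h import *
from bench import arm
s=arm.read_state(); R0=rq(s["orientation"]); p=s["ee_pos"]
x=R0[:,0]; ax=np.cross(x,[0,0,-1]); an=np.arcsin(np.linalg.norm(ax)); R1=R.from_rotvec(ax/np.linalg.norm(ax)*an).as_matrix()@R0
print(R1.round(2))
p1=p-20*x; print(p1)
plan(p1,R0,[448,276,200],R1,8)
E
```

```text
[[ 0.   -1.    0.08]
 [-0.    0.08  1.  ]
 [-1.   -0.   -0.  ]]
[459.84087844 -10.13122687 239.81364856]
([0.0, -0.009, 0.076], [-0.001, 0.006, 0.036])
([0.0, -0.009, 0.076], [0.0, 0.006, 0.036])
([0.0, -0.009, 0.076], [0.001, 0.006, 0.036])
([0.0, -0.009, 0.076], [0.001, 0.006, 0.036])
([0.0, -0.009, 0.076], [0.002, 0.005, 0.036])
([0.0, -0.009, 0.076], [0.003, 0.005, 0.036])
([0.0, -0.009, 0.076], [0.004, 0.005, 0.036])
([0.0, -0.009, 0.076], [0.004, 0.005, 0.036])
```

Emit:
carry_out(steps=[{"twist":[0,0,0],"dp":[-0.01,0,0],"grip":0.0},{"twist":[0,0,0],"dp":[-0.01,0,0],"grip":0.0},{"twist":[0,-0.009,0.076],"dp":[-0.001,0.006,0.036],"grip":0.0},{"twist":[0,-0.009,0.076],"dp":[0,0.006,0.036],"grip":0.0},{"twist":[0,-0.009,0.076],"dp":[0.001,0.006,0.036],"grip":0.0}])

```text
time_s: 10.58
ee_pos: [454.6, 99.2, 225.3]
orientation: [0.59, -0.579, 0.43, 0.362]
force: [0.7, 0.1, -0.4]
width: 0.174
```

Emit:
carry_out(steps=[{"twist":[0,-0.009,0.076],"dp":[0.001,0.006,0.036],"grip":0.0},{"twist":[0,-0.009,0.076],"dp":[0.002,0.005,0.036],"grip":0.0},{"twist":[0,-0.009,0.076],"dp":[0.003,0.005,0.036],"grip":0.0},{"twist":[0,-0.009,0.076],"dp":[0.004,0.005,0.036],"grip":0.0},{"twist":[0,-0.009,0.076],"dp":[0.004,0.005,0.036],"grip":0.0}])

```text
time_s: 11.2
ee_pos: [447.2, 280.3, 200.8]
orientation: [0.52, -0.479, 0.518, 0.481]
force: [0.9, -0.4, -0.6]
width: 0.172
```

Emit:
carry_out(steps=[{"twist":[0,0,0],"dp":[0,0,0],"grip":0.0}])

```text
time_s: 11.32
ee_pos: [447.5, 280.3, 200.2]
orientation: [0.52, -0.48, 0.518, 0.481]
force: [-0.4, 0.3, -1.5]
width: 0.171
```

```bash
python3 st.py; python3 - <<'E'
from h import *
from bench import arm
import cv2
s=arm.read_state(); R0=rq(s["orientation"]); print(s["ee_pos"],R0.round(3))
a=arm.camera("side")["img"]; cv2.imwrite("pics/s5.png",a); cv2.imwrite("pics/w5.png",arm.camera("wrist")["img"])
E
```

```text
neck pos [-77.95 283.68  99.1 ] w 0.17065488685849045 F neck [-1.2  0.2 -0.9] Tq neck [-0.05 -0.04 -0.03] [ 0.37 -0.01  1.97  0.    1.18 -1.13] 11.325
rot from start grasp [-78.9  21.2  31.5]
[447.47803672 280.31418647 200.16122727] [[ 0.002 -0.997  0.077]
 [ 0.002  0.077  0.997]
 [-1.    -0.001  0.002]]
```

View pics/s5.png

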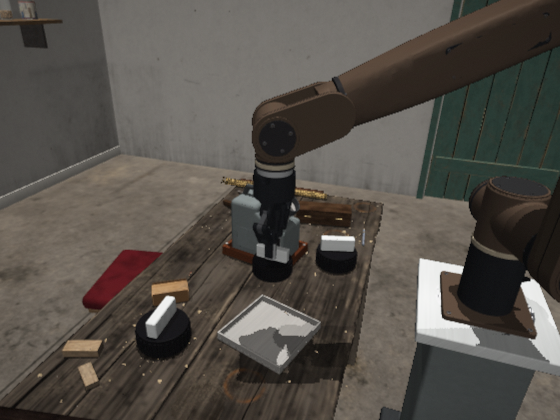

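View pics/w5.png

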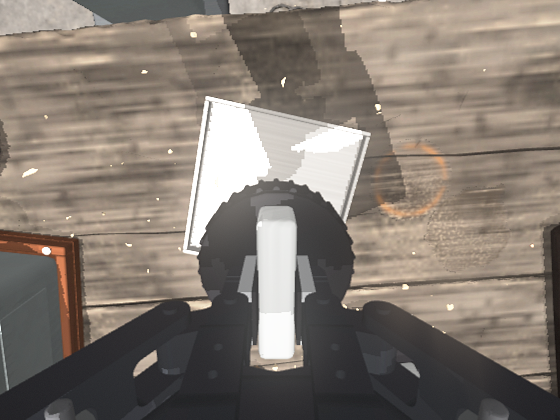

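```bash
python3 - <<'E'
from h import *
from bench import arm
s=arm.read_state();W=wcam(s["ee_pos"],s["orientation"])
P=[onz(W,*p,18) for p in((208,97),(369,133),(183,252))]; print(np.round(P),(P[1]+P[2])/2,np.linalg.norm(P[0]-P[1]),np.linalg.norm(P[0]-P[2]))
E
```

```text
[[354. 223.  18.]
 [398. 372.  18.]
 [504. 176.  18.]] [451.03933973 274.05607711  18.        ] 154.74273931068666 157.92056364109325
```

Emit:
carry_out(steps=[{"twist":[0,0,0],"dp":[0.035,-0.002,-0.005],"grip":0.0},{"twist":[0,0,0],"dp":[0.045,0,0],"grip":0.0},{"twist":[0,0,0],"dp":[0.04,0,0],"grip":0.0},{"twist":[0,0,0],"dp":[0.02,0,0],"grip":0.0},{"twist":[0,0,0],"dp":[0.008,0,0],"grip":0.0}])

```text
time_s: 12.05
ee_pos: [448.1, 272.8, 51.3]
orientation: [0.52, -0.479, 0.519, 0.48]
force: [0.4, -0.4, -0.2]
width: 0.172
```

Emit:
carry_out(steps=[{"twist":[0,0,0],"dp":[0,0,0],"grip":0.0}])

```text
time_s: 12.18
ee_pos: [449.0, 273.6, 52.6]
orientation: [0.521, -0.48, 0.519, 0.48]
force: [-0.3, 0.3, -0.8]
width: 0.172
```

```bash
python3 - <<'E'
from bench import arm
import cv2
s=arm.read_state(); print(s["ee_pos"],s["force"],s["orientation"])
a=arm.camera("side")["img"]; cv2.imwrite("pics/s6.png",cv2.resize(a[230:390,190:390],None,fx=4,fy=3.7,interpolation=2))
E
```

```text
[449.04738902 273.57312733  52.5825881 ] [-0.2864231   0.32523469 -0.81241282] [ 0.52054683 -0.47967526  0.5185007   0.47968704]
```

View pics/s6.png

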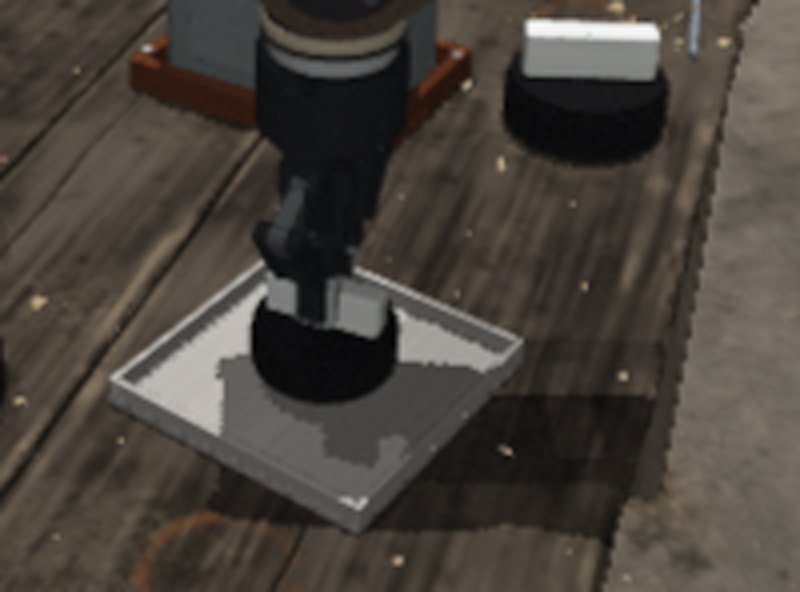

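The cap is inside the tray, upright and about 11 mm above the floor. I lower gently and feel for contact.

Emit:
carry_out(steps=[{"twist":[0,0,0],"dp":[0.003,0,0],"grip":0.0},{"twist":[0,0,0],"dp":[0.003,0,0],"grip":0.0},{"twist":[0,0,0],"dp":[0.002,0,0],"grip":0.0},{"twist":[0,0,0],"dp":[0,0,0],"grip":0.0}])

```text
time_s: 12.72
ee_pos: [448.6, 274.0, 43.9]
orientation: [0.52, -0.48, 0.519, 0.48]
force: [-0.4, 0.4, -1.1]
width: 0.169
```

Emit:
carry_out(steps=[{"twist":[0,0,0],"dp":[0.001,0,0],"grip":0.0},{"twist":[0,0,0],"dp":[0.001,0,0],"grip":0.0}])

```text
time_s: 12.98
ee_pos: [448.8, 274.1, 42.0]
orientation: [0.52, -0.48, 0.518, 0.48]
force: [0.3, -0.1, -0.9]
width: 0.177
```

Emit:
carry_out(steps=[{"twist":[0,0,0],"dp":[0.001,0,0],"grip":0.0},{"twist":[0,0,0],"dp":[0,0,0],"grip":0.0}])

```text
time_s: 13.22
ee_pos: [448.7, 274.0, 40.9]
orientation: [0.52, -0.48, 0.519, 0.48]
force: [-0.7, -0.7, -0.9]
width: 0.178
```

Emit:
carry_out(steps=[{"twist":[0,0,0],"dp":[0.001,0,0],"grip":0.0},{"twist":[0,0,0],"dp":[0,0,0],"grip":0.0}])

```text
time_s: 13.48
ee_pos: [448.8, 274.0, 40.0]
orientation: [0.52, -0.48, 0.519, 0.48]
force: [0.2, -0.7, -0.9]
width: 0.173
```

Emit:
carry_out(steps=[{"twist":[0,0,0],"dp":[0.001,0,0],"grip":0.0},{"twist":[0,0,0],"dp":[0,0,0],"grip":0.0}])

```text
time_s: 13.72
ee_pos: [449.0, 274.1, 39.4]
orientation: [0.52, -0.48, 0.518, 0.48]
force: [-0.2, -1.0, 1.0]
width: 0.173
```

Emit:
carry_out(steps=[{"twist":[0,0,0],"dp":[0.001,0,0],"grip":0.0},{"twist":[0,0,0],"dp":[0,0,0],"grip":0.0}])

```text
time_s: 13.98
ee_pos: [449.1, 274.0, 39.3]
orientation: [0.52, -0.48, 0.519, 0.48]
force: [-2.5, -2.3, 7.7]
width: 0.174
```

Contact (7.7 N). I ease off slightly and open.

Emit:
carry_out(steps=[{"twist":[0,0,0],"dp":[-0.0005,0,0],"grip":0.0},{"twist":[0,0,0],"dp":[0,0,0],"grip":0.03},{"twist":[0,0,0],"dp":[0,0,0],"grip":0.045},{"twist":[0,0,0],"dp":[0,0,0],"grip":0.045},{"twist":[0,0,0],"dp":[0,0,0],"grip":0.045}])

```text
time_s: 14.6
ee_pos: [448.8, 274.1, 38.4]
orientation: [0.52, -0.48, 0.519, 0.48]
force: [-0.6, 0.1, 0.1]
width: 0.525
```

Emit:
carry_out(steps=[{"twist":[0,0,0],"dp":[-0.01,0,0],"grip":0.045},{"twist":[0,0,0],"dp":[-0.025,0,0],"grip":0.045},{"twist":[0,0,0],"dp":[-0.04,0,0],"grip":0.045},{"twist":[0,0,0],"dp":[-0.05,0,0],"grip":0.045},{"twist":[0,0,0],"dp":[-0.04,0,0],"grip":0.045}])

```text
time_s: 15.22
ee_pos: [449.0, 273.9, 206.6]
orientation: [0.521, -0.48, 0.518, 0.48]
force: [0.3, -0.6, 0.4]
width: 0.528
```

```bash
python3 - <<'E'
from bench import arm
import cv2
s=arm.read_state(); print(s["ee_pos"],s["force"],s["time_s"],s["width"])
cv2.imwrite("pics/s7.png",arm.camera("side")["img"]); cv2.imwrite("pics/w7.png",arm.camera("wrist")["img"])
E
```

```text
[448.9689283  273.89796924 206.61230382] [ 0.25563729 -0.58084962  0.36118664] 15.225 0.5275483203716678
```

View pics/s7.png

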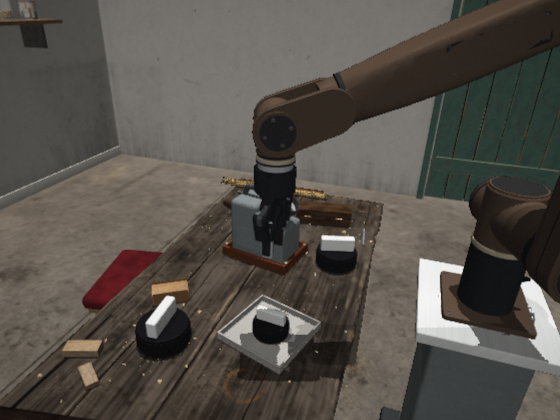

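View pics/w7.png

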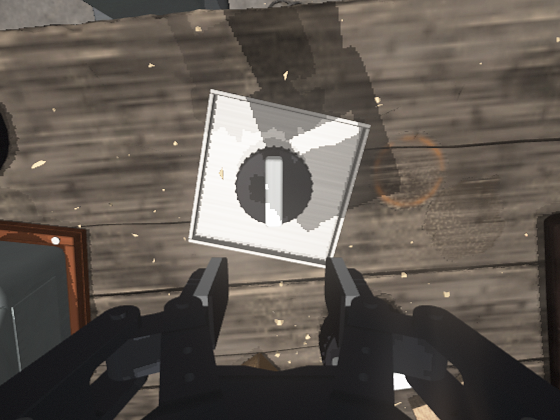

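The cap stands upright in the middle of the tray (wrist 275,187; side 270,323) with its bar on top. The robot is clear and the bystanders look unmoved, so I hand in.

```bash
python3 -c "
from bench import arm
print(arm.sign_off())"
```

```text
the job is handed in; nothing more can be done
None
```

The cap is off the jug and stands mouth down in the middle of the drip tray, grip bar on top. I handed the job in at about 15.3 s of the 45 s.

- **Pressing and turning:** I gripped the bar and pressed the cap until it bottomed, at about 33 N along the neck. I then turned it anticlockwise, still pressed, until the turning resistance jumped from about 0.5 to 1.6 N m at the stop. It lifted off along the neck with no noticeable resistance.
- **Tool angle at the stop:** The tool had turned about 82° against the nominal 75°, so the bar probably slipped or the tool twisted a few degrees in the grip. The cap still came free cleanly.
- **Setting down:** I lowered the cap until it touched the tray floor (7.7 N), eased off and opened the fingers.
- **Last checks:** The final side and wrist pictures show the cap upright near the tray's centre. The gripper was about 165 mm above the release height with no contact force. The tray, the sanding block and the part of the stone box in view look unmoved. I only compared them by eye, and the marking gauge was hidden in both pictures.
- **Position measurements:** The neck position measured from the cameras was about 2 mm lower than the given 165 mm, within the calibration tolerance.

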